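Clamp a tin in the marking jig

ROBOT

A 6-joint arm with a two-finger parallel gripper is mounted at the origin on the work surface. World frame = base frame: x ahead of the robot, y to its left, z up, the work surface at z = 0. Lengths are in m, angles in rad, forces in N, time in s.
With the tool pointing down it reaches from about 0.35 to 0.775 m from the base axis. Payload 7.3 kg.
Tool frame: the origin (TCP) lies at the very end of the fingers, on their centre line; the grasp point (between the pads) lies 19 mm behind it (robot.tcp_to_grasp is the distance from the TCP to the grasp point, in m); x points along the fingers, y is the direction in which the jaws open and shut, and the axes are right-handed (so a half turn about x gives the same grasp; the last joint's range is limited). The gripper opens to 92 mm and grips with 3 to 60 N. Pads are 19 mm wide; open, the fingers measure 130 mm over their backs; the gripper's body (75 mm by 190 mm) begins 47 mm behind the grasp point.
Start: joints at [1.194, 0.342, 1.524, -0, 1.275, -0.146], TCP at [0.12, 0.511, 0.227] pointing down, gripper open.
Joint ranges: [-2.53, 2.53], [-0.77, 2.02], [0.04, 2.7], [-1, 4.14], [0.28, 2.66], [-3.11, 3.11]. Speed limits (rad/s): [2.57, 2.57, 3.14, 3.14, 3.14, 3.14].

INTERFACE

Orientations are given as [roll, pitch, yaw] about the fixed x, y, z axes, in that order (R = Rz(yaw) Ry(pitch) Rx(roll)).
In Python, from cell import robot gives the robot as it stands.
- The arm moves only by the tool move_arm, never from a script. Its argument "increments" is a list of rows, each a list of 4 numbers: the shift along the tool's x, y, z normalised to -1 to 1, where 1 is 40 cm, then the turn about the tool's x normalised to -1 to 1, where 1 is 60 degrees. In form: [[dx, dy, dz, twist], ...]. A call has 1 to 5 rows; each row is the pose to reach, as a shift and turn from the pose commanded when the call began, along the tool's axes at that moment; what a row does not reach only later rows make up. A row lasts 1/8 s, in which the tool goes at most 62.5 mm and 10.7 degrees, less where a joint would pass 70% of its speed; a pose out of reach is approached as far as the arm can. A call with a number of a shift or a turn outside -1 to 1 is refused whole. A call with a gripper value outside its range is refused whole. "gripper" is the closure, from 0 (fully open) to 1 (shut), set as the call begins (left out, the last holds). The fingers move at their own pace and stop on an object; "squeeze" is the grip in N (left out, the last holds). Time passes only in rows, so rows that repeat a pose let the fingers close. It gives the time, the measured TCP pose, the force and the opening at its end, in the units of the state.
- robot.observe(): the state, without advancing time (a new reading comes with each control period).
- robot.read_camera(name): name is "scene" or "side" or "wrist"; returns the picture (480x640x3 uint8, red, green, blue); there is no depth.
- robot.camera_params(name): a dict with "fx", "fy", "cx", "cy" (pixels), "k1" (the pictures are not rectified: a ray, as slopes to the right and down, at radius r is drawn at 1 + k1 r^2 times it, then the intrinsics apply), "R" (3x3) and "t" (3): a world point X has camera coordinates R X + t; the wrist camera has in their place "tool_from_camera" (4x4, takes a point from camera to tool coordinates, whose origin is the TCP and whose axes are the tool frame's). Camera axes: x right, y down, z forward; pixel columns grow to the right and rows downward; lengths in m; the calibration is good to about 2 mm. A picture is of the moment at which its call begins: read the wrist's pose just before it. camera_params takes no time and is no camera call.
- robot.hand_in(): hands the job in, once; it reports no verdict.
The state is a dict: "time": time; "qpos": joint angles; "qvel": joint speeds; "joint_efforts": joint torques, N m; "tool_pos": TCP position; "tool_rot": TCP orientation; "contact_force": force on the tool from outside, world axes, zero at the start; "torque": the same for the moment, N m; "opening": finger opening in m.
Only numpy, scipy, OpenCV 4.12 (cv2) and the standard library are available. Lean on these libraries where they do the work, as an engineer would, in place of code of your own. Each camera call takes 0.05 s, during which the arm holds its last target.

TASK

Get the long rectangular tin ready for marking: flip the cam lever over to free the jig's sliding fence and draw the fence fully back, away from the end stop. Set the tin down gently on the jig's raised platform, lengthwise between fence and stop and centred across it so that neither side overhangs, push the fence up until the tin is held snugly against the end stop, then flip the lever back over to lock the fence. Leave all the other things where they stand, and let go of everything.

Things in the scene. Friction and masses are not known exactly. Their poses are not given: they have to be found in the camera images.
- jig: the marking jig, fixed to the counter. Origin: on the counter under the platform's middle. +x: slide direction, to the end stop (away from the robot, yaw within 0.3 rad), +y left, z up. Base x -176..78 mm, y +-58. Platform x -58..58 mm, 78 wide, flat top at z 40. End stop: inner face x 58, 12 thick, 78 wide, top z 54. Side rails at y +-50, tops z 38
- platform (a point): point on the platform's top face (jig x = +10, y = 0, z = 40 mm): where the middle of the long tin's underside lies when the tin is centred across the platform and against the end stop; axes as the jig's
- fence (a joint): how far the fence is drawn back towards jig -x, 0 to 0.105 m; gap from fence face to end stop = 45 mm + this (150 mm fully back; 0.051 with the long tin clamped). Starts at 0 to 0.04, too close for the tin. Free, it slides against about 2 N plus 8 N per m/s and stays where left; locked, it resists about 30 N
- post_top (a point): top centre of the black pull post on the fence carriage: round, upright, 18 mm diameter, 35 mm high (z 55 to 90 mm over the counter), to pinch from above; 30 mm behind the fence face, moves with the fence; axes as the jig's
- fence_face (a point): middle of the fence's front face, which touches the tin (z 60 mm over the counter, jig y 0): steel plate 78 mm wide (y), 12 mm thick, z 42 to 78 mm, at the front of a grey bridge-shaped carriage 116 mm wide and 80 mm long, top at z 55 mm; axes as the jig's
- cam_lever (a joint): cam lever angle: 0 = locked, leaning 30 deg to the jig's right (-y); 0.524 upright; 1.047 = free, leaning 30 deg left (+y). Swings in the jig's y-z plane, stays where left, stops at both ends. Freed above 0.8, locked below 0.2. The brake lets go from about 0.65 on. Pushed sideways 40 mm over its pivot it takes 2 to 5 N
- lever_ball (a point): centre of the black 20 mm ball at the end of the cam lever, a steel bar 14 mm (x) by 8 mm; ball centre 88 mm from the pivot. Pivot: z 56 mm, jig y 0, 35 mm behind (jig -x of) the pull post, moves with the fence. Two cheeks beside the pivot rise to z 68 mm, the cam drum to z 72 mm
- long_tin: the tin to mark: the long rectangular one with lid, plain bare metal, 96 mm (its x) by 60 mm (its y), 44 mm high, about 0.25 kg. Origin: centre of its underside. Its two ends are alike
- small_tin: small rectangular tin with lid, plain bare metal, 58 x 50 mm and 44 mm high (origin: centre of underside); not the one to mark
- round_tin: round tin with lid, plain bare metal, 72 mm diameter and 44 mm high (origin: centre of underside); not the one to mark
- mug: white ceramic mug, 76 mm diameter, 90 mm high, handle at its +y (origin: centre of underside); leave it
Not all that is in view belongs to the job. What is shaped like the long_tin but brown or green is not meant.

How it is judged:
On the way, in this order (a step that is already met when the one before it is completed fails the run):
1. the cam lever is flipped over to free (value of joint cam_lever above 0.8 rad), for 0.1 s.
2. the fence is drawn fully back (within 8 mm) (value of joint fence above 0.097 m), for 0.1 s.
3. the long tin stands on the platform, released, not overhanging its sides, the fence still back (z of long_tin in the frame of jig between 0.037 and 0.043 m and y of long_tin in the frame of jig between -0.0085 and 0.0085 m and angle between long_tin's own z axis and vertical below 0.06 rad and x of long_tin in the frame of jig between -0.03 and 0.0125 m and contact force between long_tin and the fingers below 0.05 N and value of joint fence above 0.075 m), for 0.1 s.
4. the fence is pushed up so that the tin is against the end stop, the lever still free (z of long_tin in the frame of jig between 0.037 and 0.043 m and y of long_tin in the frame of jig between -0.0085 and 0.0085 m and angle between long_tin's own z axis and vertical below 0.06 rad and x of long_tin in the frame of jig between 0.0065 and 0.0125 m and angle between the x axis of long_tin and the x axis of jig, either way round below 0.05 rad and value of joint fence between 0.047 and 0.0545 m and value of joint cam_lever above 0.65 rad), for 0.1 s.
At the end, for the whole second after the job is handed in: Long tin upright and at rest on the platform, lengthwise (within 0.05 rad), middle within 8.5 mm of the platform centre line so no side overhangs, against the end stop (within about 3 mm), fence against the tin (within about 3 mm), cam lever locked (below 0.2 rad) (z of long_tin in the frame of jig between 0.037 and 0.043 m and y of long_tin in the frame of jig between -0.0085 and 0.0085 m and angle between long_tin's own z axis and vertical below 0.06 rad and x of long_tin in the frame of jig between 0.0065 and 0.0125 m and angle between the x axis of long_tin and the x axis of jig, either way round below 0.05 rad and value of joint fence between 0.047 and 0.0545 m and value of joint cam_lever below 0.2 rad and linear speed of long_tin below 0.02 m/s); the robot touches nothing.
It fails at once if another tin or the mug is moved by more than 25 mm (distance of any of small_tin, round_tin, mug from where it was at the start of the episode above 0.025 m).
It fails at once if the long tin is dropped onto the platform (faster than 0.6 m/s within 40 mm of its place) (distance between long_tin and platform below 0.04 m and linear speed of long_tin above 0.6 m/s).
It fails at once if the long tin is tipped over (angle between long_tin's own z axis and vertical above 0.8 rad).
It also fails if it takes over 72 s, if anything falls off the work surface, if the arm or the gripper's body presses on something with over 40 N, if the wrist force passes 120 N, or if a joint passes its speed limit or range.

## Working session

There is one attempt and no reset: what is moved stays moved. The work goes in short steps, Python scripts to look and compute and a tool call to move; the robot and the scene stay as the last step left them, time stands still between calls to the robot, and variables do not carry over. Pictures are saved under pics/ and viewed, and the job is handed in when it is done.

Besides the shell and the picture viewer there is one more tool, called after ">>>" as name(argument=value, ...) on one line, values as JSON. move_arm: Moves the arm, as the interface text tells. Its arguments: {"type":"object","properties":{"increments":{"type":"array","items":{"type":"array","items":{"type":"number"}}},"gripper":{"type":"number"},"squeeze":{"type":"number"}},"required":["increments"]}

```bash
ls; mkdir -p pics; python3 - <<'E'
from cell import robot
import cv2,numpy as np
print(robot.observe())
for n in ["scene","side","wrist"]:
    print(n,robot.camera_params(n))
    im=robot.read_camera(n); cv2.imwrite(f"pics/{n}0.png",im[:,:,::-1])
E
```

```text
pics
{'time': 0.0, 'qpos': array([ 1.19399071e+00,  3.42765889e-01,  1.52500584e+00, -1.93534369e-05,
        1.27540076e+00, -1.46010444e-01]), 'qvel': array([-0.00012643, -0.00070932,  0.00039371,  0.00131736,  0.00101386,
        0.00026266]), 'joint_efforts': array([ 5.30632315e-04, -4.31222713e+01, -2.44233209e+01,  7.19577447e-02,
        5.54866449e-02, -5.80361939e-05]), 'tool_pos': array([0.11993396, 0.51070257, 0.22602646]), 'tool_rot': array([-1.70509323,  1.56921639, -1.93588276]), 'contact_force': array([-0.1238223 ,  0.10446252,  0.29387177]), 'torque': array([-0.02164949, -0.01349305,  0.01410748]), 'opening': 0.09210124840314239}
scene {'fx': 551.092367137444, 'fy': 551.092367137444, 'cx': 313.82384173684244, 'cy': 230.84749984316133, 'k1': -0.13878221933233806, 'R': array([[ 0.50983396,  0.86023268,  0.00831002],
       [ 0.51591725, -0.29801018, -0.80313095],
       [-0.68840302,  0.41375072, -0.59574459]]), 't': array([-0.28680059, -0.16566538,  1.48860243])}
side {'fx': 587.2155859186945, 'fy': 587.2155859186945, 'cx': 318.78335594205345, 'cy': 243.41308120150472, 'k1': -0.13827856107296674, 'R': array([[ 0.87852924, -0.47700391,  0.02556643],
       [-0.24618818, -0.49798777, -0.8315044 ],
       [ 0.40936262,  0.72420677, -0.55492954]]), 't': array([-0.40365682,  0.22597675,  0.91605854])}
wrist {'fx': 334.83640916661295, 'fy': 334.83640916661295, 'cx': 322.6840304306286, 'cy': 242.16543140862947, 'k1': -0.043051289066781524, 'tool_from_camera': array([[ 2.57724674e-04, -2.82026094e-01,  9.59406700e-01,
        -1.57620505e-01],
       [ 9.99999821e-01, -4.45021779e-04, -3.99447265e-04,
         3.07067846e-04],
       [ 5.39611428e-04,  9.59406631e-01,  2.82025929e-01,
        -7.66043784e-02],
       [ 0.00000000e+00,  0.00000000e+00,  0.00000000e+00,
         1.00000000e+00]])}
```

View pics/scene0.png

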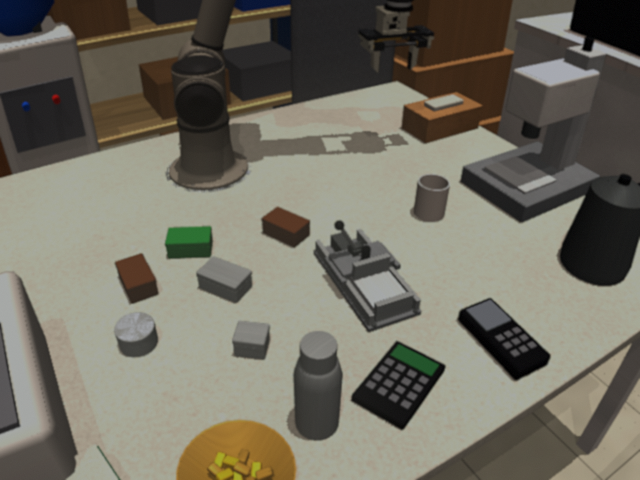

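View pics/side0.png

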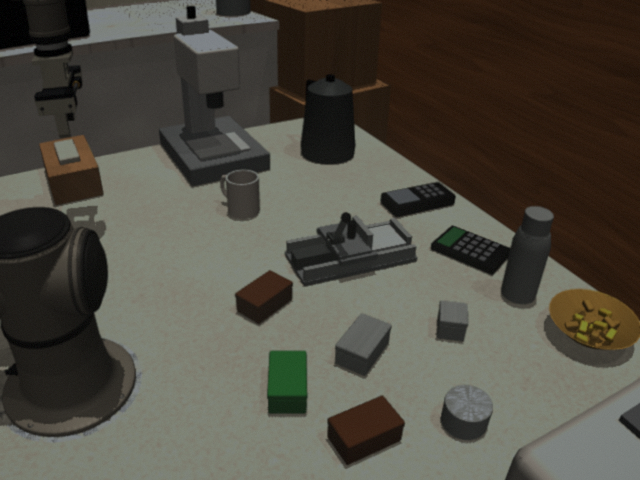

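View pics/wrist0.png

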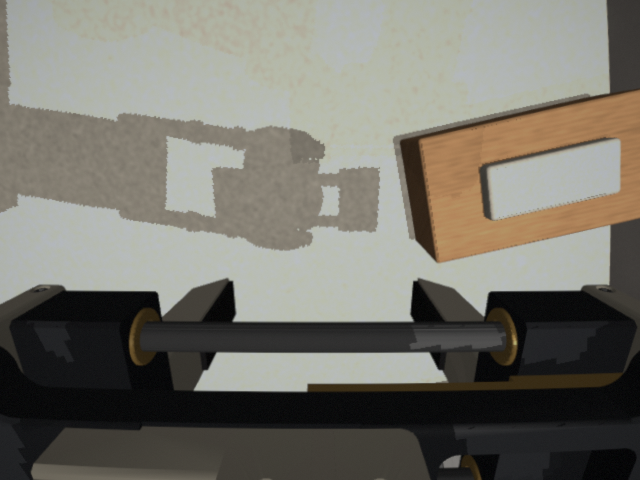

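Candidates in the scene view:
- Bare-metal long block at (224,279), side view (363,343).
- Small bare tin at (251,340).
- Round tin at (136,333).
- Brown blocks at (286,226) and (136,277), and a green one at (189,241). These are decoys.

My choice is (224,279). I'll check it and the jig in close crops.

```bash
cat > h.py <<'E'
import numpy as np,cv2
from cell import robot
from scipy.spatial.transform import Rotation as Rn
def cam(n,st=None):
    p=robot.camera_params(n)
    K=np.array([[p['fx'],0,p['cx']],[0,p['fy'],p['cy']],[0,0,1.]]);D=np.array([p['k1'],0,0,0.])
    if n=='wrist':
        T=p['tool_from_camera'];Rt=Rn.from_euler('xyz',st['tool_rot']).as_matrix()
        Rwc=Rt@T[:3,:3];C=Rt@T[:3,3]+st['tool_pos'];R=Rwc.T;t=-R@C
    else: R,t=p['R'],p['t']
    return K,D,R,t
def ray(c,px):
    K,D,R,t=c
    u=cv2.undistortPoints(np.array(px,float).reshape(-1,1,2),K,D).reshape(-1,2)
    d=np.c_[u,np.ones(len(u))]@R
    return -R.T@t,d/np.linalg.norm(d,axis=1)[:,None]
def onplane(c,px,z):
    C,d=ray(c,px); return C+d*((z-C[2])/d[:,2])[:,None]
def proj(c,X):
    K,D,R,t=c
    return cv2.projectPoints(np.array(X,float).reshape(-1,1,3),cv2.Rodrigues(R)[0],t,K,D)[0].reshape(-1,2)
def tri(c1,p1,c2,p2):
    C1,d1=ray(c1,p1);C2,d2=ray(c2,p2);o=[]
    for a,b in zip(d1,d2):
        s=np.linalg.lstsq(np.c_[a,-b],C2-C1,rcond=None)[0]
        P,Q=C1+s[0]*a,C2+s[1]*b;o.append(np.r_[(P+Q)/2,np.linalg.norm(P-Q)])
    return np.array(o)
def crop(im,x,y,w,h,s,f):
    cv2.imwrite(f,cv2.resize(im[y:y+h,x:x+w],None,fx=s,fy=s,interpolation=cv2.INTER_CUBIC))
E
python3 - <<'E'
from h import *
s=cv2.imread('pics/scene0.png');d=cv2.imread('pics/side0.png')
crop(s,300,205,133,133,6,'pics/a1.png') if 0 else crop(s,300,210,130,120,5,'pics/a1.png')
crop(d,275,200,150,90,5,'pics/a2.png')
crop(s,180,245,100,120,5,'pics/a3.png');crop(d,320,290,160,100,5,'pics/a4.png')
E
```

```text
(no output)
```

View pics/a1.png

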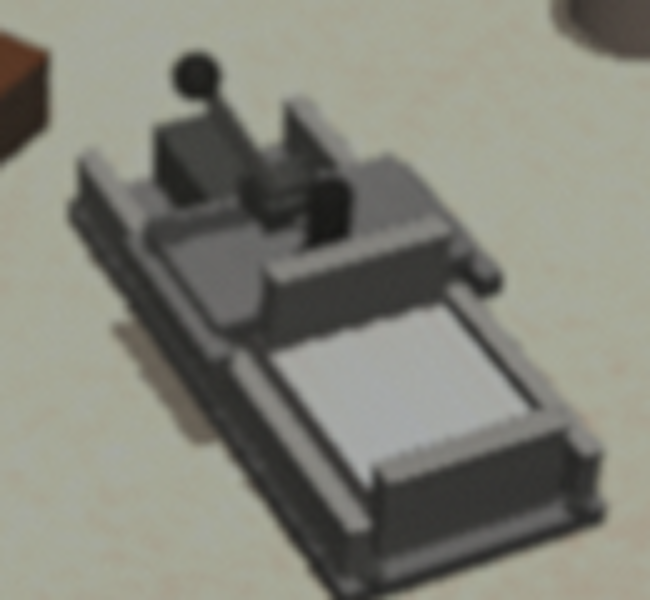

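View pics/a2.png

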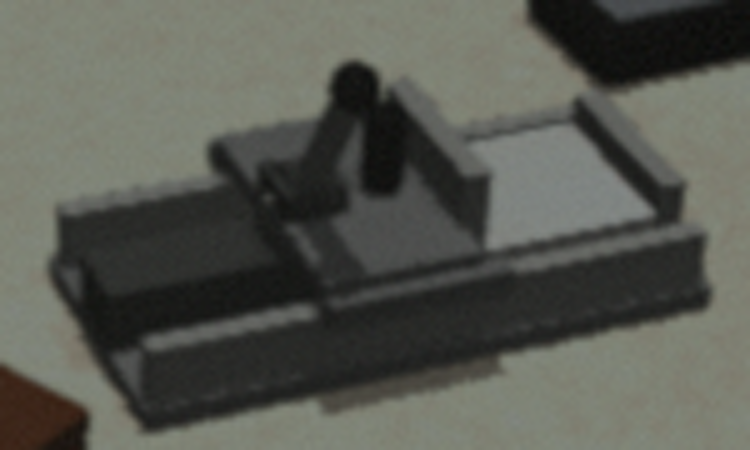

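View pics/a3.png

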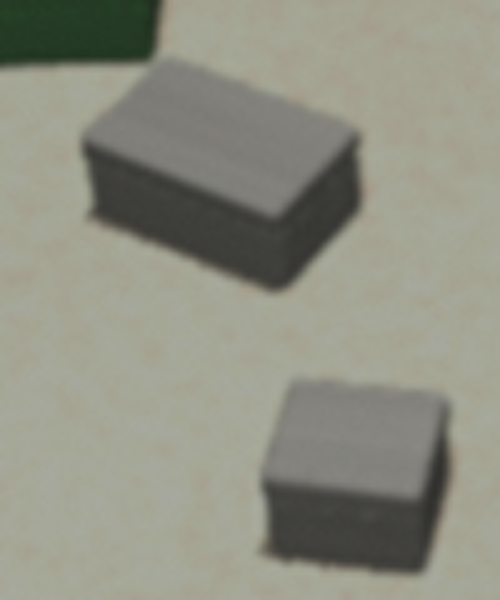

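View pics/a4.png

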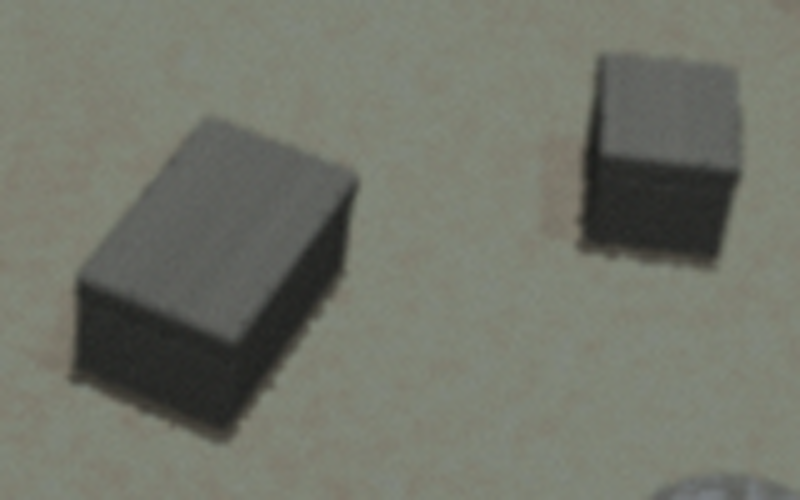

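```bash
python3 - <<'E'
from h import *
np.set_printoptions(precision=4,suppress=True)
cs,cd=cam('scene'),cam('side')
S=lambda *p:np.array(p)/5-0.4+[300,210]
Dd=lambda *p:np.array(p)/5-0.4+[275,200]
print('ball',tri(cs,S((196,75)),cd,Dd((354,87))), 'want z .132')
print('ball plane',onplane(cs,S((196,75)),.132),onplane(cd,Dd((354,87)),.132))
print('post',onplane(cs,S((328,190)),.09),onplane(cd,Dd((385,108)),.09))
print('base S',onplane(cs,S((342,598),(605,515),(72,215)),0))
print('base D',onplane(cd,Dd((150,427),(710,302),(55,268)),0))
print('rail? stop inner top S',onplane(cs,S((373,467),(557,407)),.054))
print('stop top D (left inner, left outer, right inner)',onplane(cd,Dd((655,190),(684,186),(578,103)),.054))
T=lambda *p:np.array(p)/5-0.4+[180,245]
U=lambda *p:np.array(p)/5-0.4+[320,290]
a=onplane(cs,T((165,58),(358,137),(278,220),(84,140)),.044)
b=onplane(cd,U((78,280),(210,117),(357,180),(235,345)),.044)
for q in(a,b):
    print(q,q.mean(0),[np.linalg.norm(q[i]-q[(i+1)%4]) for i in range(4)])
E
```

```text
ball [[0.5463 0.0632 0.1342 0.0035]] want z .132
ball plane [[0.5419 0.0671 0.132 ]] [[0.5474 0.0633 0.132 ]]
post [[0.5842 0.103  0.09  ]] [[0.5878 0.1027 0.09  ]]
base S [[0.6985 0.037  0.    ]
 [0.7148 0.1502 0.    ]
 [0.4516 0.0662 0.    ]]
base D [[0.4615 0.062  0.    ]
 [0.7112 0.0321 0.    ]
 [0.4759 0.177  0.    ]]
rail? stop inner top S [[0.6905 0.0518 0.054 ]
 [0.6995 0.1305 0.054 ]]
stop top D (left inner, left outer, right inner) [[0.6869 0.048  0.054 ]
 [0.6995 0.0451 0.054 ]
 [0.6971 0.1191 0.054 ]]
[[ 0.4048 -0.1478  0.044 ]
 [ 0.4889 -0.1004  0.044 ]
 [ 0.5174 -0.1478  0.044 ]
 [ 0.4366 -0.1955  0.044 ]] [ 0.4619 -0.1479  0.044 ] [np.float64(0.09658823861048024), np.float64(0.05528761993400544), np.float64(0.09387446504928355), np.float64(0.057255565731742036)]
[[ 0.4056 -0.1526  0.044 ]
 [ 0.4869 -0.1029  0.044 ]
 [ 0.5141 -0.1537  0.044 ]
 [ 0.4352 -0.2011  0.044 ]] [ 0.4604 -0.1526  0.044 ] [np.float64(0.09528828475017484), np.float64(0.05760108778141052), np.float64(0.09212049344943009), np.float64(0.05683233565394431)]
```

```bash
cat >> h.py <<'E'
def wrap(a): return (a+np.pi)%(2*np.pi)-np.pi
def goto(pos,jaw=None):
    """increments to reach pos with the tool's y axis at heading jaw (mod pi); tool must be pointing down"""
    st=robot.observe();R=Rn.from_euler('xyz',st['tool_rot']).as_matrix()
    d=R.T@(np.array(pos)-st['tool_pos'])/0.4
    cur=np.arctan2(R[1,1],R[0,1]);tw=0
    if jaw is not None:
        tw=-wrap(jaw-cur) # tool x down -> opposite sign
        if abs(tw)>np.pi/2: tw-=np.sign(tw)*np.pi
    print('t',round(st['time'],2),'pos',st['tool_pos'].round(4),'jaw',round(cur,3),'z axis',R[:,2].round(3),'x axis',R[:,0].round(3),'q6',st['qpos'][5].round(2),'F',st['contact_force'].round(1),'open',round(st['opening'],4))
    print('INC',d.round(4),'twist',round(tw/(np.pi/3),4),'dist',np.linalg.norm(d*.4).round(3))
E
python3 - <<'E'
from h import *
goto([.55,.1,.25],-.122+np.pi/2)
E
```

```text
t 0.15 pos [0.12   0.5108 0.2262] jaw 1.34 z axis [ 0.973 -0.229 -0.   ] x axis [-0.    -0.001 -1.   ] q6 -0.15 F [ 0.5 -0.2  0.5] open 0.0918
INC [-0.0588 -0.7539  1.2815] twist -0.1039 dist 0.595
```

>>> move_arm(increments=[[-0.085,-0.4,0.75,-0.1],[-0.085,-0.4,0.75,-0.1],[-0.085,-0.4,0.75,-0.1],[-0.085,-0.4,0.75,-0.1],[-0.085,-0.4,0.75,-0.1]])

```text
time: 0.78
tool_pos: [0.3549, 0.3043, 0.258]
tool_rot: [1.425, 1.571, 1.299]
contact_force: [1.2, 1.2, -0.4]
opening: 0.0917
```

```bash
python3 - <<'E'
from h import *
goto([.68,.095,.26],-.122+np.pi/2)
E
```

```text
t 0.78 pos [0.3549 0.3043 0.258 ] jaw 1.445 z axis [ 0.992 -0.126  0.   ] x axis [ 0.  0. -1.] q6 -0.9 F [ 1.2  1.2 -0.4] open 0.0917
INC [-0.0051 -0.417   0.8722] twist -0.0038 dist 0.387
```

>>> move_arm(increments=[[-0.005,-0.417,0.872,0],[-0.005,-0.417,0.872,0],[-0.005,-0.417,0.872,0],[-0.005,-0.417,0.872,0],[-0.005,-0.417,0.872,0]])

```text
time: 1.4
tool_pos: [0.6179, 0.1353, 0.2591]
tool_rot: [2.634, 1.57, 2.508]
contact_force: [1.1, 0.4, 0.6]
opening: 0.0919
```

```bash
python3 - <<'E'
from h import *
goto([.68,.095,.26],-.122+np.pi/2)
E
```

```text
t 1.4 pos [0.6179 0.1353 0.2591] jaw 1.445 z axis [ 0.992 -0.126 -0.   ] x axis [-0.  0. -1.] q6 -1.35 F [1.1 0.4 0.6] open 0.0919
INC [-0.0022 -0.0804  0.1668] twist -0.0041 dist 0.074
```

>>> move_arm(increments=[[-0.002,-0.08,0.167,0],[-0.002,-0.08,0.167,0],[-0.002,-0.08,0.167,0]])

```text
time: 1.78
tool_pos: [0.6786, 0.0962, 0.2591]
tool_rot: [3.086, 1.569, 2.959]
contact_force: [-0.2, -0.0, 0.2]
opening: 0.0921
```

```bash
python3 - <<'E'
from h import *
goto([.68,.095,.26],-.122+np.pi/2)
im=robot.read_camera('wrist');cv2.imwrite('pics/w1.png',im[:,:,::-1])
E
```

```text
t 1.77 pos [0.6786 0.0962 0.2591] jaw 1.444 z axis [ 0.992 -0.127 -0.002] x axis [-0.002  0.    -1.   ] q6 -1.41 F [-0.2 -0.   0.2] open 0.0921
INC [-0.0023 -0.0025  0.0037] twist -0.0048 dist 0.002
```

View pics/w1.png

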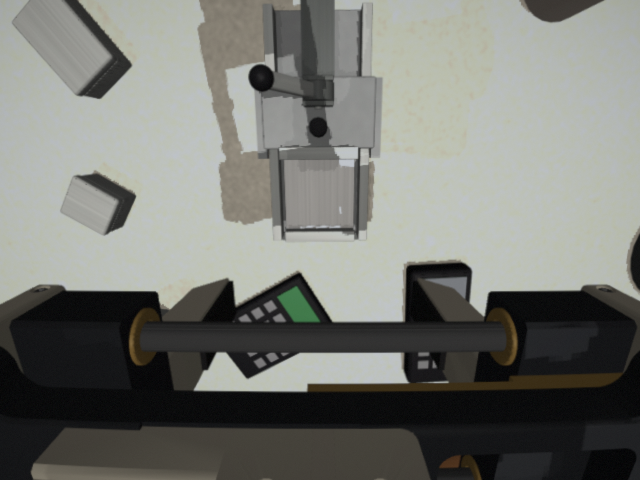

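The wrist view shows the jig: ball at (261,77), leaning right, post at (318,127), end stop at about row 237. The long tin is at (70,45). Next a zoomed crop.

```bash
python3 - <<'E'
from h import *
s=cv2.imread('pics/w1.png')
crop(s,240,0,160,120,5,'pics/w1a.png');crop(s,240,125,160,120,5,'pics/w1b.png');crop(s,0,0,150,110,5,'pics/w1c.png')
E
```

```text
(no output)
```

View pics/w1a.png

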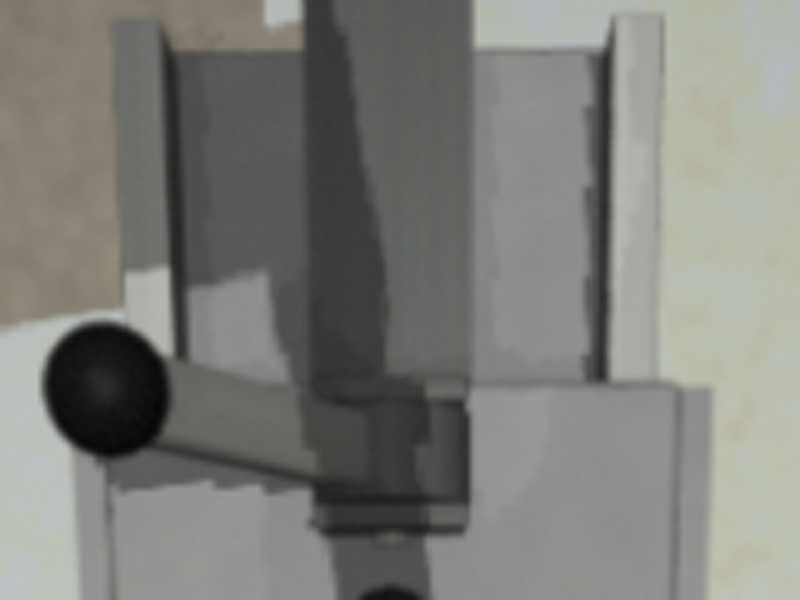

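View pics/w1b.png

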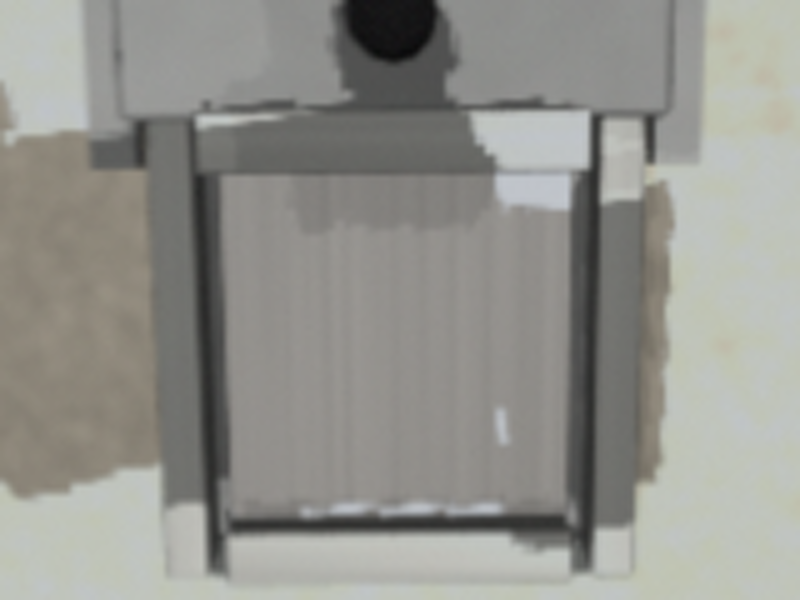

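View pics/w1c.png

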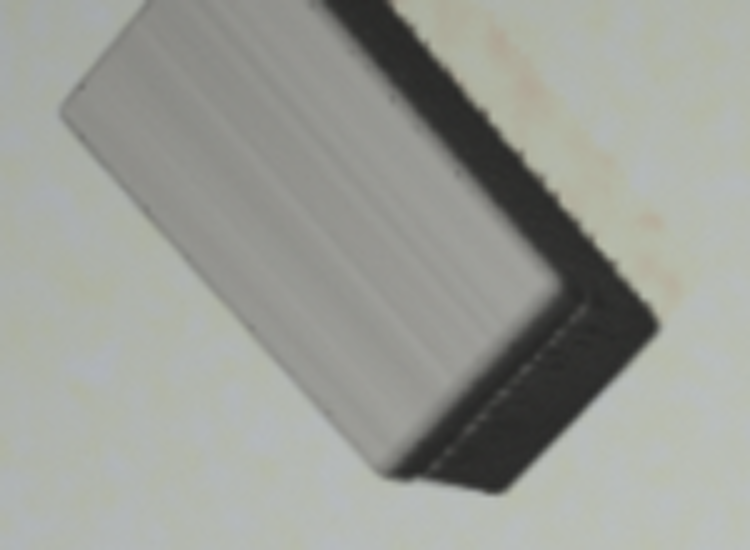

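```bash
python3 - <<'E'
from h import *
np.set_printoptions(precision=4,suppress=True)
st=robot.observe();c=cam('wrist',st)
A=lambda *p:np.array(p)/5-0.4+[240,0]
B=lambda *p:np.array(p)/5-0.4+[240,125]
def mp(n,p,z):
    q=onplane(c,p,z);print(n,q[:,:2].tolist() and q[:,:2]); return q
pl=mp('platform l0,l1,r0,r1',B((220,178),(230,510),(572,178),(568,510)),.04)
stp=mp('stop inner l r, outer l r',B((228,533),(570,531),(228,580),(572,578)),.054)
fn=mp('fence top front l r, back l r',B((200,172),(590,170),(200,114),(590,112)),.078)
rl=mp('rails outer: left far, right far, left near',B((165,577),(633,574),(148,120),(645,120)),.038)
ball=mp('ball',A((106,388)),.132)
post=mp('post',B((392,12)),.09)
for nm,q in(('stop',stp),('fence',fn)):
    v=q[1]-q[0];w=q[3]-q[2]; print(nm,'yaw',np.arctan2(-v[0],v[1]),np.arctan2(-w[0],w[1]),np.linalg.norm(v),np.linalg.norm(w))
v=pl[1]-pl[0];w=pl[3]-pl[2];print('plat',np.arctan2(v[1],v[0]),np.arctan2(w[1],w[0]))
v=rl[0]-rl[2];w=rl[1]-rl[3];print('rail',np.arctan2(v[1],v[0]),np.arctan2(w[1],w[0]))
E
```

```text
platform l0,l1,r0,r1 [[0.6133 0.0623]
 [0.6878 0.0528]
 [0.6231 0.1391]
 [0.6976 0.1306]]
stop inner l r, outer l r [[0.6898 0.0536]
 [0.699  0.1297]
 [0.7006 0.0518]
 [0.7099 0.129 ]]
fence top front l r, back l r [[0.6105 0.0631]
 [0.6199 0.1396]
 [0.5996 0.0648]
 [0.6088 0.1407]]
rails outer: left far, right far, left near [[0.7023 0.0348]
 [0.7155 0.1444]
 [0.599  0.0484]
 [0.6128 0.1564]]
ball [[0.5452 0.0653]]
post [[0.586  0.1047]]
stop yaw -0.12042667789426303 -0.1203952547779063 0.07665579488721351 0.07773307729771246
fence yaw -0.12163423342423084 -0.12170024289385861 0.07704087865018054 0.0763749132035243
plat -0.12680086731531126 -0.11362287699508347
rail -0.1307666588013542 -0.11689870254393754
```

```bash
cat >> h.py <<'E'
YAW=-0.121; O=np.array([.6368,.0987])
def J(x,y,z):
    c,s=np.cos(YAW),np.sin(YAW); return [O[0]+(c*x-s*y)/1000,O[1]+(s*x+c*y)/1000,z/1000]
def toJ(p):
    c,s=np.cos(YAW),np.sin(YAW); d=np.array(p[:2])-O; return np.array([c*d[0]+s*d[1],-s*d[0]+c*d[1],p[2]])*1000
JAW=YAW+np.pi/2
E
python3 - <<'E'
from h import *
np.set_printoptions(precision=4,suppress=True)
st=robot.observe();c=cam('wrist',st)
p=np.array([(62,112),(385,472),(563,287)])/5-.4
q=onplane(c,p,.044);print(q,'len',np.linalg.norm(q[1]-q[0]),np.linalg.norm(q[2]-q[1]))
v=q[1]-q[0];print('ang',np.arctan2(v[1],v[0]),'centre',(q[0]+q[2])/2)
goto(J(-87,-100,190),JAW)
E
```

```text
[[ 0.4361 -0.1942  0.044 ]
 [ 0.5153 -0.145   0.044 ]
 [ 0.4865 -0.0965  0.044 ]] len 0.09323258744699624 0.056432556272601166
ang 0.555671732554134 centre [ 0.4613 -0.1454  0.044 ]
t 1.82 pos [0.678  0.0971 0.2598] jaw 1.445 z axis [ 0.992 -0.125 -0.001] x axis [-0.001  0.    -1.   ] q6 -1.41 F [0.2 0.9 0.9] open 0.0918
INC [ 0.1747 -0.2601 -0.3188] twist -0.0046 dist 0.179
```

>>> move_arm(increments=[[0.0,-0.26,-0.319,-0.004],[0.1,-0.26,-0.319,-0.004],[0.175,-0.26,-0.319,-0.004],[0.175,-0.26,-0.319,-0.004],[0.175,-0.26,-0.319,-0.004]], gripper=1, squeeze=30)

```text
time: 2.45
tool_pos: [0.5395, 0.0104, 0.1918]
tool_rot: [0.14, 1.568, 0.02]
contact_force: [0.4, -0.2, 0.9]
opening: 0.0462
```

```bash
python3 - <<'E'
from h import *
print(toJ(robot.observe()['tool_pos']))
goto(J(-87,-85,105),JAW)
E
```

```text
[-85.89564926 -99.37536671 191.82526534]
t 2.45 pos [0.5395 0.0104 0.1918] jaw 1.45 z axis [ 0.993 -0.12   0.003] x axis [ 0.003  0.    -1.   ] q6 -1.57 F [ 0.4 -0.2  0.9] open 0.0462
INC [ 0.2171  0.0358 -0.0034] twist 0.0002 dist 0.088
```

>>> move_arm(increments=[[0.1,0,-0.003,0],[0.217,0,-0.003,0],[0.217,0,-0.003,0],[0.217,0,-0.003,0],[0.217,0.03,-0.003,0]])

```text
time: 3.08
tool_pos: [0.5411, 0.0215, 0.1058]
tool_rot: [0.043, 1.566, -0.08]
contact_force: [-0.3, -0.5, -0.3]
opening: 0.0007
```

```bash
python3 - <<'E'
from h import *
print(toJ(robot.observe()['tool_pos']))
goto(J(-87,5,105),JAW)
cv2.imwrite('pics/d1.png',robot.read_camera('side')[200:300,250:450,::-1].repeat(4,0).repeat(4,1))
E
```

```text
[-85.64648669 -88.15073853 105.78446319]
t 3.08 pos [0.5411 0.0215 0.1058] jaw 1.448 z axis [ 0.992 -0.122  0.005] x axis [ 0.005 -0.    -1.   ] q6 -1.55 F [-0.3 -0.5 -0.3] open 0.0007
INC [ 0.002   0.2329 -0.0038] twist -0.0016 dist 0.093
```

View pics/d1.png

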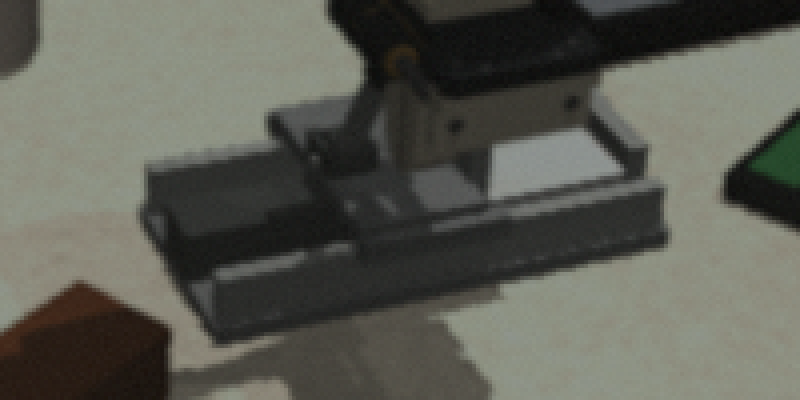

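>>> move_arm(increments=[[0,0.045,-0.003,0],[0,0.09,-0.003,0],[0,0.135,-0.003,0],[0,0.17,-0.003,0],[0,0.2,-0.003,0]])

```text
time: 3.75
tool_pos: [0.5478, 0.1018, 0.1032]
tool_rot: [-2.132, 1.57, -2.253]
contact_force: [0.6, -5.3, -3.1]
opening: 0.0009
```

```bash
python3 - <<'E'
from h import *
print(toJ(robot.observe()['tool_pos']))
goto(J(-87,12,105),JAW)
im=robot.read_camera('scene');crop(im[:,:,::-1],300,190,140,120,5,'pics/s2.png')
E
```

```text
[-88.73520491  -7.65177245 103.16982652]
t 3.75 pos [0.5478 0.1018 0.1032] jaw 1.449 z axis [ 0.993 -0.121 -0.   ] x axis [-0. -0. -1.] q6 -1.4 F [ 0.6 -5.3 -3.1] open 0.0009
INC [-0.0046  0.0491  0.0043] twist -0.0004 dist 0.02
```

View pics/s2.png

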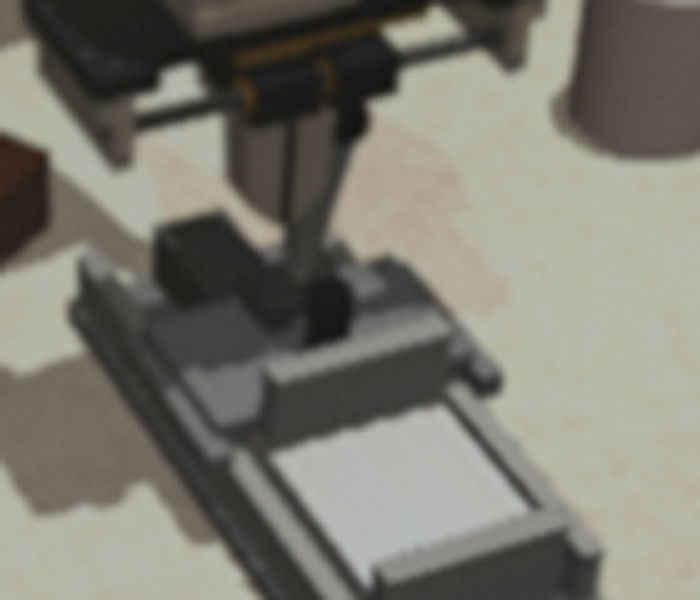

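>>> move_arm(increments=[[0,0.012,0.004,0],[0,0.024,0.004,0],[0,0.035,0.004,0]])

```text
time: 4.18
tool_pos: [0.551, 0.1146, 0.1032]
tool_rot: [-2.594, 1.57, -2.716]
contact_force: [-0.8, -6.1, -0.9]
opening: 0.0002
```

```bash
python3 - <<'E'
from h import *
print(toJ(robot.observe()['tool_pos']))
goto(J(-87,12,105),JAW)
E
```

```text
[-87.06981537   5.44000746 103.18981285]
t 4.17 pos [0.551  0.1146 0.1032] jaw 1.449 z axis [ 0.993 -0.122 -0.001] x axis [-0.001 -0.    -1.   ] q6 -1.38 F [-0.8 -6.1 -0.9] open 0.0002
INC [-0.0045  0.0164  0.0002] twist -0.0011 dist 0.007
```

>>> move_arm(increments=[[0,0.008,0,0],[0,0.012,0,0],[0,0.012,0,0]])

```text
time: 4.55
tool_pos: [0.5519, 0.1201, 0.1036]
tool_rot: [0.898, 1.57, 0.776]
contact_force: [-0.3, -0.5, 0.5]
opening: 0.0005
```

```bash
python3 - <<'E'
from h import *
print(toJ(robot.observe()['tool_pos']))
goto(J(-87,-40,180),JAW)
im=robot.read_camera('scene');crop(im[:,:,::-1],300,190,140,120,5,'pics/s3.png')
E
```

```text
[-86.80735435  10.95487339 103.63263805]
t 4.55 pos [0.5519 0.1201 0.1036] jaw 1.449 z axis [ 0.993 -0.121  0.001] x axis [ 0.001  0.001 -1.   ] q6 -1.37 F [-0.3 -0.5  0.5] open 0.0005
INC [-0.191  -0.1272 -0.0002] twist -0.0007 dist 0.092
```

View pics/s3.png

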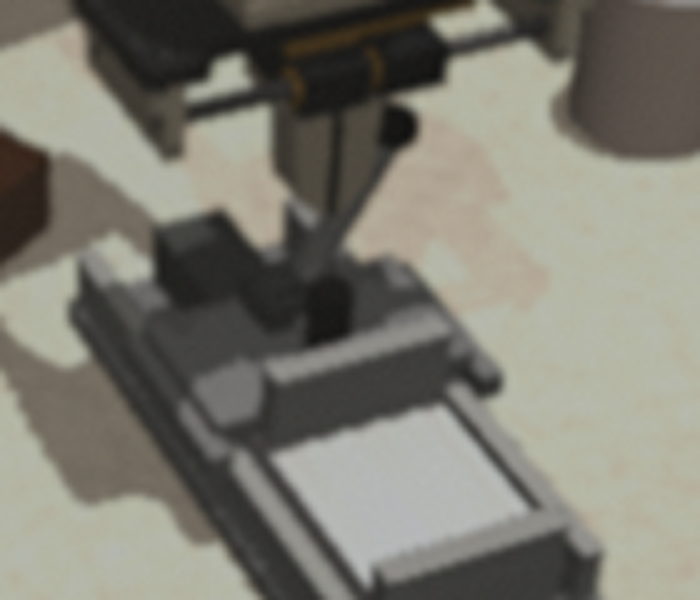

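```bash
python3 - <<'E'
from h import *
c=cam('scene')
for a in (16,20,25,30):
    r=np.radians(a);p=proj(c,[J(-87,88*np.sin(r),56+88*np.cos(r))])[0];print(a,((p+.4-[300,190])*5).round())
E
```

```text
16 [354. 123.]
20 [367. 123.]
25 [382. 125.]
30 [397. 129.]
```

>>> move_arm(increments=[[0,-0.05,0,0],[-0.12,-0.06,0,0],[-0.14,-0.03,0.1,0],[-0.14,-0.03,0.235,0],[-0.14,-0.03,0.235,0]])

```text
time: 5.22
tool_pos: [0.6459, 0.0939, 0.1582]
tool_rot: [-0.281, 1.57, -0.405]
contact_force: [-0.8, 0.8, 0.5]
opening: 0.0002
```

```bash
python3 - <<'E'
from h import *
print(toJ(robot.observe()['tool_pos']))
goto(J(8,0,54),JAW)
E
```

```text
[  9.56396909  -3.64854785 158.23340112]
t 5.22 pos [0.6459 0.0939 0.1582] jaw 1.447 z axis [ 0.992 -0.123  0.001] x axis [ 0.001 -0.    -1.   ] q6 -1.42 F [-0.8  0.8  0.5] open 0.0002
INC [ 0.2606  0.0092 -0.0041] twist -0.0026 dist 0.104
```

>>> move_arm(increments=[[0.13,0.009,0,0],[0.22,0.009,0,0],[0.255,0.009,0,0],[0.255,0.009,0,0]])

```text
time: 5.72
tool_pos: [0.6434, 0.0992, 0.0573]
tool_rot: [-3.025, 1.57, 3.136]
contact_force: [-0.1, 0.5, 0.3]
opening: -0.0001
```

```bash
python3 - <<'E'
from h import *
print(toJ(robot.observe()['tool_pos']))
goto(J(-83,0,54),JAW)
E
```

```text
[ 6.49472353  1.33293594 57.3167172 ]
t 5.72 pos [0.6434 0.0992 0.0573] jaw 1.449 z axis [ 0.993 -0.122 -0.001] x axis [-0.001  0.    -1.   ] q6 -1.41 F [-0.1  0.5  0.3] open -0.0001
INC [ 0.0086 -0.0036 -0.2237] twist -0.0012 dist 0.09
```

Push the fence back, gently.

>>> move_arm(increments=[[0,-0.003,-0.04,0],[0,-0.003,-0.08,0],[0,-0.003,-0.12,0],[0,-0.003,-0.16,0],[0,-0.003,-0.19,0]])

```text
time: 6.35
tool_pos: [0.5699, 0.1074, 0.0599]
tool_rot: [0.094, 1.565, -0.028]
contact_force: [3.9, -1.4, 2.5]
opening: 0.0003
```

```bash
python3 - <<'E'
from h import *
print(toJ(robot.observe()['tool_pos']))
goto(J(-83,0,56),JAW)
E
```

```text
[-67.47660968   0.58919747  59.89444167]
t 6.35 pos [0.5699 0.1074 0.0599] jaw 1.449 z axis [ 0.993 -0.122  0.006] x axis [ 0.006 -0.    -1.   ] q6 -1.39 F [ 3.9 -1.4  2.5] open 0.0003
INC [ 0.0095 -0.0015 -0.0389] twist -0.0008 dist 0.016
```

>>> move_arm(increments=[[0.005,-0.001,-0.015,0],[0.005,-0.001,-0.03,0],[0.005,-0.001,-0.04,0],[0.005,-0.001,-0.044,0]])

```text
time: 6.85
tool_pos: [0.5577, 0.1089, 0.0565]
tool_rot: [0.109, 1.555, -0.013]
contact_force: [25.3, -3.4, -13.0]
opening: 0.0007
```

```bash
python3 - <<'E'
from h import *
print(toJ(robot.observe()['tool_pos']))
goto(J(-83,0,56),JAW)
im=robot.read_camera('scene');crop(im[:,:,::-1],300,190,140,120,5,'pics/s4.png')
E
```

```text
[-79.72433388   0.57254852  56.48147697]
t 6.85 pos [0.5577 0.1089 0.0565] jaw 1.449 z axis [ 0.992 -0.122  0.015] x axis [ 0.015 -0.    -1.   ] q6 -1.39 F [ 25.3  -3.4 -13. ] open 0.0007
INC [ 0.0011 -0.0014 -0.0082] twist -0.0011 dist 0.003
```

View pics/s4.png

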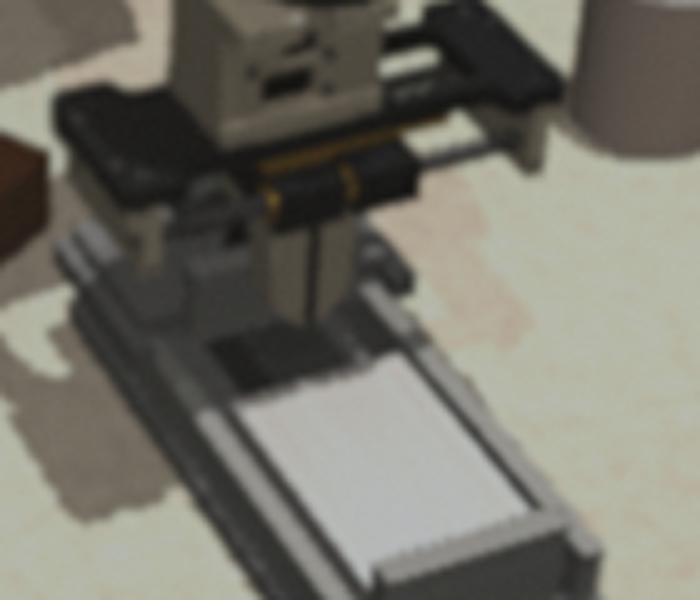

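>>> move_arm(increments=[[0,0,0.03,0],[-0.1,0,0.04,0],[-0.25,0,0.04,0],[-0.36,0,0.04,0],[-0.36,0,0.04,0]])

```text
time: 7.52
tool_pos: [0.5679, 0.1079, 0.2029]
tool_rot: [0.252, 1.565, 0.13]
contact_force: [0.5, -0.2, 0.6]
opening: 0.0006
```

```bash
python3 - <<'E'
from h import *
print(toJ(robot.observe()['tool_pos']))
goto([.525,-.108,.2],.55+np.pi/2)
E
```

```text
[-69.46807882   0.81975723 202.94081599]
t 7.53 pos [0.5679 0.1079 0.2029] jaw 1.449 z axis [ 0.993 -0.121  0.005] x axis [ 0.005  0.001 -1.   ] q6 -1.39 F [ 0.5 -0.2  0.6] open 0.0006
INC [ 0.0064 -0.5488 -0.041 ] twist -0.6414 dist 0.22
```

>>> move_arm(increments=[[0,-0.55,-0.04,-0.64],[0,-0.55,-0.04,-0.64],[0,-0.55,-0.04,-0.64],[0,-0.55,-0.04,-0.64],[0,-0.55,-0.04,-0.64]], gripper=0)

```text
time: 8.15
tool_pos: [0.5224, -0.1113, 0.1978]
tool_rot: [2.314, 1.567, 2.858]
contact_force: [-0.5, 0.6, -0.3]
opening: 0.0461
```

>>> move_arm(increments=[[0,0,0,0],[0,0,0,0]])

```text
time: 8.4
tool_pos: [0.524, -0.1074, 0.1989]
tool_rot: [1.937, 1.569, 2.486]
contact_force: [-0.3, 0.1, 0.7]
opening: 0.066
```

```bash
python3 - <<'E'
from h import *
goto([.525,-.108,.2],.55+np.pi/2)
im=robot.read_camera('wrist');cv2.imwrite('pics/w5.png',im[:,:,::-1])
E
```

```text
t 8.4 pos [ 0.524  -0.1074  0.1989] jaw 2.12 z axis [ 0.853  0.522 -0.001] x axis [-0.001  0.001 -1.   ] q6 -2.47 F [-0.3  0.1  0.7] open 0.066
INC [-0.0028 -0.0025  0.0012] twist -0.0009 dist 0.002
```

View pics/w5.png

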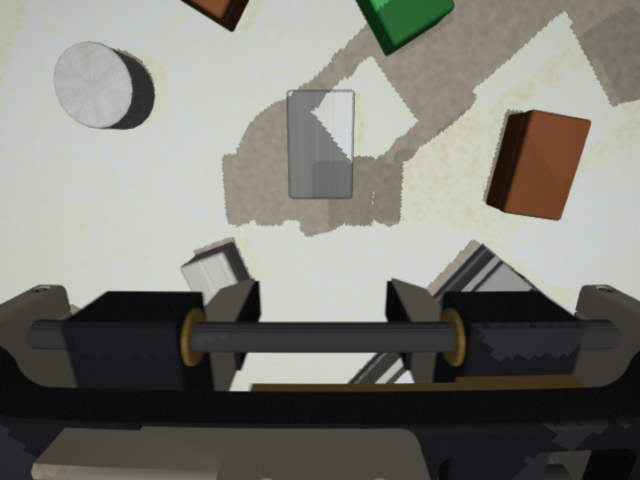

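```bash
python3 - <<'E'
from h import *
s=cv2.imread('pics/w5.png')
crop(s,270,75,110,140,4,'pics/w5a.png')
E
```

```text
(no output)
```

View pics/w5a.png

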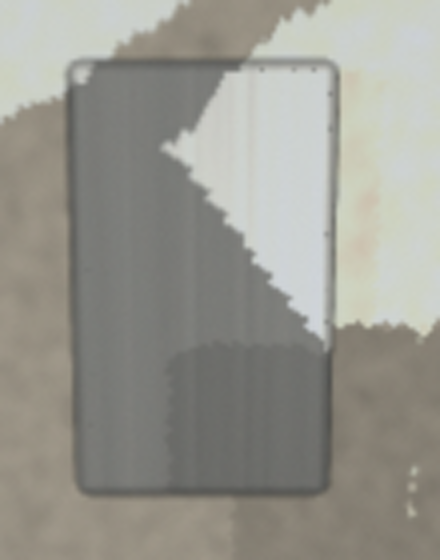

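```bash
python3 - <<'E'
from h import *
np.set_printoptions(precision=4,suppress=True)
st=robot.observe();c=cam('wrist',st)
p=np.array([(68,62),(338,62),(330,494),(76,494)])/4-.375+[270,75]
q=onplane(c,p,.044);print(q,[np.linalg.norm(q[i]-q[(i+1)%4]).round(4) for i in range(4)])
v=(q[2]+q[3]-q[0]-q[1]);a=np.arctan2(v[1],v[0]);print('ang',a,'c',q.mean(0))
m=q.mean(0)
goto([m[0],m[1],.10],a+np.pi/2);goto([m[0],m[1],.013],a+np.pi/2)
E
```

```text
[[ 0.4364 -0.1971  0.044 ]
 [ 0.4059 -0.1472  0.044 ]
 [ 0.486  -0.0977  0.044 ]
 [ 0.5171 -0.1485  0.044 ]] [np.float64(0.0585), np.float64(0.0942), np.float64(0.0596), np.float64(0.0942)]
ang 0.5472161785909428 c [ 0.4613 -0.1476  0.044 ]
t 8.45 pos [ 0.5242 -0.1074  0.1991] jaw 2.12 z axis [ 0.853  0.522 -0.   ] x axis [-0.001  0.001 -1.   ] q6 -2.47 F [ 0.2 -0.2 -0.5] open 0.0699
INC [ 0.2477 -0.0039 -0.1864] twist 0.0022 dist 0.124
t 8.45 pos [ 0.5242 -0.1074  0.1991] jaw 2.12 z axis [ 0.853  0.522 -0.   ] x axis [-0.001  0.001 -1.   ] q6 -2.47 F [ 0.2 -0.2 -0.5] open 0.0699
INC [ 0.4652 -0.0041 -0.1863] twist 0.0022 dist 0.2
```

>>> move_arm(increments=[[0.1,-0.004,-0.12,0.002],[0.2,-0.004,-0.186,0.002],[0.25,-0.004,-0.186,0.002],[0.25,-0.004,-0.186,0.002],[0.25,-0.004,-0.186,0.002]], gripper=0)

```text
time: 9.07
tool_pos: [0.4624, -0.1486, 0.1003]
tool_rot: [-0.912, 1.569, -0.365]
contact_force: [-0.7, -0.4, 0.4]
opening: 0.0918
```

```bash
python3 - <<'E'
from h import *
goto([.4613,-.1476,.013],.5472+np.pi/2)
E
```

```text
t 9.07 pos [ 0.4624 -0.1486  0.1003] jaw 2.118 z axis [0.854 0.52  0.001] x axis [ 0.001 -0.001 -1.   ] q6 -2.59 F [-0.7 -0.4  0.4] open 0.0918
INC [ 0.2181  0.004  -0.0012] twist 0.0001 dist 0.087
```

>>> move_arm(increments=[[0.07,0.003,-0.001,0],[0.14,0.003,-0.001,0],[0.19,0.003,-0.001,0],[0.216,0.003,-0.001,0],[0.216,0.003,-0.001,0]])

```text
time: 9.7
tool_pos: [0.4609, -0.148, 0.0132]
tool_rot: [-0.608, 1.571, -0.061]
contact_force: [0.1, -0.6, 0.7]
opening: 0.0916
```

>>> move_arm(increments=[[0,0,0,0],[0,0,0,0],[0,0,0,0],[0,0,0,0],[0,0,0,0]], gripper=1, squeeze=25)

```text
time: 10.32
tool_pos: [0.4607, -0.1483, 0.0133]
tool_rot: [-0.904, 1.57, -0.358]
contact_force: [-1.1, -0.7, 4.4]
opening: 0.0599
```

```bash
python3 - <<'E'
from h import *
goto([.4613,-.1476,.013],.5472+np.pi/2)
E
```

```text
t 10.32 pos [ 0.4607 -0.1483  0.0133] jaw 2.117 z axis [0.855 0.519 0.   ] x axis [ 0.001 -0.    -1.   ] q6 -2.59 F [-1.1 -0.7  4.4] open 0.0599
INC [0.0008 0.0006 0.0022] twist -0.001 dist 0.001
```

>>> move_arm(increments=[[-0.05,0,0,0],[-0.15,0,0,0],[-0.3,0,0,0],[-0.36,0,0,0],[-0.36,0,0,0]])

```text
time: 10.95
tool_pos: [0.4611, -0.1485, 0.1582]
tool_rot: [-0.995, 1.568, -0.448]
contact_force: [-0.3, 0.4, -3.5]
opening: 0.0602
```

```bash
python3 - <<'E'
from h import *
goto(J(-5,0,150),JAW)
E
```

```text
t 10.95 pos [ 0.4611 -0.1485  0.1582] jaw 2.117 z axis [0.854 0.52  0.002] x axis [ 0.003 -0.001 -1.   ] q6 -2.59 F [-0.3  0.4 -3.5] open 0.0602
INC [0.0208 0.3077 0.6864] twist 0.6372 dist 0.301
```

>>> move_arm(increments=[[0,0.308,0.687,0.637],[0,0.308,0.687,0.637],[0,0.308,0.687,0.637],[0,0.308,0.687,0.637],[0,0.308,0.687,0.637]])

```text
time: 11.58
tool_pos: [0.6272, 0.0958, 0.1539]
tool_rot: [-2.968, 1.566, -3.09]
contact_force: [1.3, -0.6, -1.8]
opening: 0.06
```

```bash
python3 - <<'E'
from h import *
goto(J(-5,0,150),JAW)
E
```

```text
t 11.57 pos [0.6272 0.0958 0.1539] jaw 1.448 z axis [ 0.992 -0.122 -0.004] x axis [-0.004 -0.    -1.   ] q6 -1.42 F [ 1.3 -0.6 -1.8] open 0.06
INC [0.0098 0.0101 0.0104] twist -0.0017 dist 0.007
```

>>> move_arm(increments=[[0,0,0,0],[0,0,0,0],[0,0,0,0]])

```text
time: 11.95
tool_pos: [0.6266, 0.0929, 0.156]
tool_rot: [-2.899, 1.569, -3.021]
contact_force: [-0.5, 0.4, -2.9]
opening: 0.0601
```

```bash
python3 - <<'E'
from h import *
goto(J(-5,0,85),JAW)
im=robot.read_camera('wrist');cv2.imwrite('pics/w6.png',im[:,:,::-1])
E
```

```text
t 11.95 pos [0.6266 0.0929 0.156 ] jaw 1.449 z axis [ 0.993 -0.122 -0.002] x axis [-0.002 -0.    -1.   ] q6 -1.42 F [-0.5  0.4 -2.9] open 0.0601
INC [0.1775 0.0176 0.0115] twist -0.0012 dist 0.072
```

View pics/w6.png

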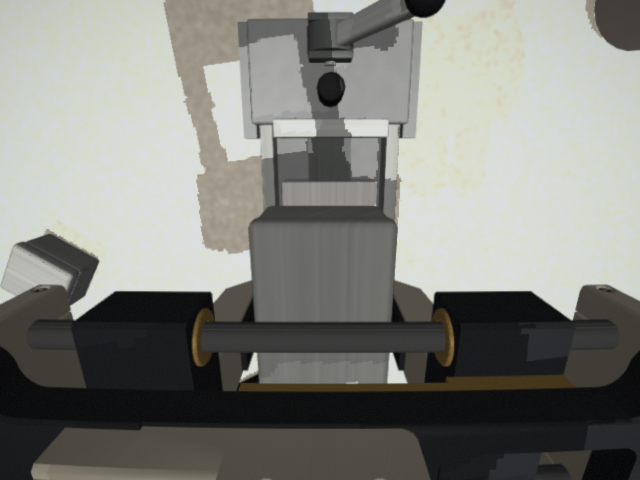

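```bash
python3 - <<'E'
from h import *
np.set_printoptions(precision=1,suppress=True)
st=robot.observe();c=cam('wrist',st)
for n,p,z in(('post',(331,86),.09),('facetop l',(273,137),.078),('facetop r',(388,136),.078),('plat rear l',(282,182),.04),('plat rear r',(377,182),.04)):
    print(n,toJ(onplane(c,[p],z)[0]))
# tin ends pos: top rear corners z = tcp+.031
z=st['tool_pos'][2]+.031
print([toJ(onplane(c,[p],z)[0]) for p in((250,220),(396,220))],toJ(st['tool_pos']))
E
```

```text
post [-120.7   -1.4   90. ]
facetop l [-90.6 -40.2  78. ]
facetop r [-91.2  37.6  78. ]
plat rear l [-56.3 -39.8  40. ]
plat rear r [-56.2  37.4  40. ]
[array([-57.5, -34.8, 187.5]), array([-57.4,  21.8, 187.5])] [ -9.2  -7.  156.5]
```

>>> move_arm(increments=[[0.05,0.016,0.0115,0],[0.1,0.016,0.0115,0],[0.15,0.016,0.0115,0],[0.178,0.016,0.0115,0],[0.178,0.016,0.0115,0]])

```text
time: 12.62
tool_pos: [0.6321, 0.0998, 0.0845]
tool_rot: [-3.041, 1.568, 3.121]
contact_force: [0.3, 0.4, -2.5]
opening: 0.0603
```

>>> move_arm(increments=[[0,0,0,0],[0,0,0,0]])

```text
time: 12.88
tool_pos: [0.6333, 0.1, 0.0868]
tool_rot: [0.207, 1.569, 0.086]
contact_force: [0.2, -0.1, -3.0]
opening: 0.06
```

```bash
python3 - <<'E'
from h import *
print(toJ(robot.observe()['tool_pos']))
goto(J(-5,-.5,53.3),JAW)
E
```

```text
[-3.58954739  0.84110938 86.76398939]
t 12.88 pos [0.6333 0.1    0.0868] jaw 1.45 z axis [ 0.993 -0.121  0.002] x axis [ 0.002  0.    -1.   ] q6 -1.41 F [ 0.2 -0.1 -3. ] open 0.06
INC [ 0.0837 -0.0034 -0.0037] twist 0.0001 dist 0.034
```

>>> move_arm(increments=[[0.03,-0.003,-0.004,0],[0.055,-0.003,-0.004,0],[0.07,-0.003,-0.004,0],[0.079,-0.003,-0.004,0],[0.079,-0.003,-0.004,0]])

```text
time: 13.5
tool_pos: [0.6311, 0.099, 0.0541]
tool_rot: [1.582, 1.571, 1.461]
contact_force: [0.5, 0.1, -1.5]
opening: 0.0599
```

```bash
python3 - <<'E'
from h import *
print(toJ(robot.observe()['tool_pos']))
goto(J(-5,-.5,53.3),JAW)
E
```

```text
[-5.66576585 -0.39076932 54.1143891 ]
t 13.5 pos [0.6311 0.099  0.0541] jaw 1.45 z axis [ 0.993 -0.121 -0.   ] x axis [ 0.  0. -1.] q6 -1.41 F [ 0.5  0.1 -1.5] open 0.0599
INC [ 0.002  -0.0003  0.0017] twist 0.0002 dist 0.001
```

>>> move_arm(increments=[[0.003,0,0,0],[0.004,0,0,0],[0.004,0,0,0]])

```text
time: 13.88
tool_pos: [0.6313, 0.099, 0.0533]
tool_rot: [0.23, 1.57, 0.109]
contact_force: [-0.7, -0.1, 2.3]
opening: 0.0597
```

Contact is made. Now release.

>>> move_arm(increments=[[0,0,0,0],[0,0,0,0],[0,0,0,0],[0,0,0,0],[0,0,0,0]], gripper=0)

```text
time: 14.5
tool_pos: [0.631, 0.099, 0.0526]
tool_rot: [1.962, 1.571, 1.841]
contact_force: [-1.1, 0.0, 0.4]
opening: 0.0917
```

>>> move_arm(increments=[[-0.05,0,0,0],[-0.15,0,0,0],[-0.25,0,0,0],[-0.33,0,0.0,0],[-0.33,0,0.0,0]])

```text
time: 15.12
tool_pos: [0.6325, 0.0991, 0.1877]
tool_rot: [0.178, 1.565, 0.057]
contact_force: [0.5, -0.2, 0.2]
opening: 0.0917
```

```bash
python3 - <<'E'
from h import *
print(toJ(robot.observe()['tool_pos']))
goto(J(-5,0,205),JAW)
im=robot.read_camera('wrist');cv2.imwrite('pics/w7.png',im[:,:,::-1])
E
```

```text
[-4.29530781e+00 -1.57102550e-01  1.87741812e+02]
t 15.12 pos [0.6325 0.0991 0.1877] jaw 1.45 z axis [ 0.993 -0.121  0.006] x axis [ 0.006  0.    -1.   ] q6 -1.41 F [ 0.5 -0.2  0.2] open 0.0917
INC [-0.0432  0.0004 -0.0015] twist 0.0002 dist 0.017
```

View pics/w7.png

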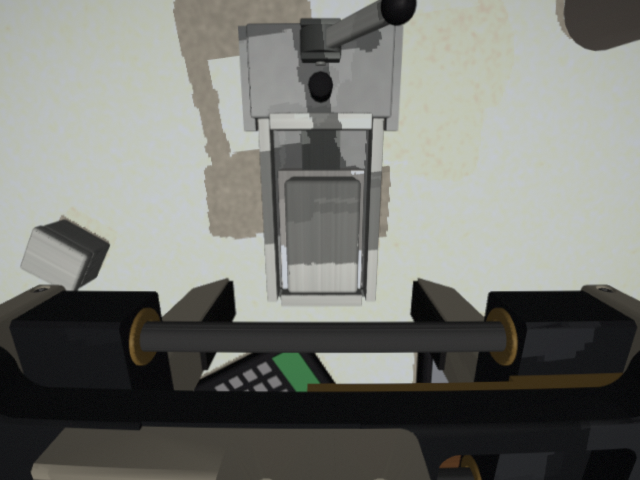

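```bash
python3 - <<'E'
from h import *
np.set_printoptions(precision=1,suppress=True)
st=robot.observe();c=cam('wrist',st)
for n,p,z in(('post',(320,85),.09),('facetop l',(269,130),.078),('facetop r',(372,129),.078),('tin l r',(285,180),.084),('',(361,180),.084),('ball',(398,9),.132)):
    print(n,toJ(onplane(c,[p],z)[0]))
goto(J(-116,-.5,130),JAW)
E
```

```text
post [-121.6   -1.9   90. ]
facetop l [-92.1 -40.6  78. ]
facetop r [-92.7  37.2  78. ]
tin l r [-55.2 -28.9  84. ]
 [-55.2  29.3  84. ]
ball [-154.9   41.8  132. ]
t 15.18 pos [0.6 0.1 0.2] jaw 1.45 z axis [ 1.  -0.1  0. ] x axis [ 0.  0. -1.] q6 -1.41 F [-0.3  0.2 -0.4] open 0.0919
INC [ 0.1 -0.  -0.3] twist 0.0002 dist 0.124
```

>>> move_arm(increments=[[0,-0.003,-0.12,0],[0.05,-0.003,-0.24,0],[0.1,-0.003,-0.28,0],[0.1,-0.003,-0.28,0],[0.1,-0.003,-0.28,0]])

```text
time: 15.8
tool_pos: [0.5208, 0.1112, 0.1447]
tool_rot: [0.179, 1.57, 0.058]
contact_force: [0.6, -0.3, 0.1]
opening: 0.0917
```

>>> move_arm(increments=[[0,0,0,0],[0,0,0,0]])

```text
time: 16.05
tool_pos: [0.5204, 0.1111, 0.1448]
tool_rot: [0.238, 1.57, 0.117]
contact_force: [-0.0, 0.1, -0.1]
opening: 0.092
```

```bash
python3 - <<'E'
from h import *
print(toJ(robot.observe()['tool_pos']))
goto(J(-116,-1.5,79),JAW)
E
```

```text
[-117.02173172   -1.70246891  144.84331504]
t 16.05 pos [0.5204 0.1111 0.1448] jaw 1.45 z axis [ 0.993 -0.121  0.001] x axis [ 0.001  0.    -1.   ] q6 -1.38 F [-0.   0.1 -0.1] open 0.092
INC [0.1646 0.0005 0.0024] twist -0.0001 dist 0.066
```

>>> move_arm(increments=[[0.06,0,0.002,0],[0.11,0,0.002,0],[0.145,0,0.002,0],[0.162,0,0.002,0],[0.162,0,0.002,0]])

```text
time: 16.68
tool_pos: [0.5206, 0.1112, 0.0797]
tool_rot: [2.942, 1.571, 2.821]
contact_force: [0.4, -0.3, -0.1]
opening: 0.0919
```

```bash
python3 - <<'E'
from h import *
print(toJ(robot.observe()['tool_pos']))
goto(J(-116,-1.5,79),JAW)
im=robot.read_camera('scene');crop(im[:,:,::-1],290,180,140,120,5,'pics/s8.png')
im=robot.read_camera('side');crop(im[:,:,::-1],260,170,160,120,5,'pics/d8.png')
E
```

```text
[-116.86331837   -1.65265066   79.73284917]
t 16.68 pos [0.5206 0.1112 0.0797] jaw 1.45 z axis [ 0.993 -0.121 -0.   ] x axis [-0.  0. -1.] q6 -1.38 F [ 0.4 -0.3 -0.1] open 0.0919
INC [0.0018 0.0004 0.0022] twist 0.0001 dist 0.001
```

View pics/s8.png

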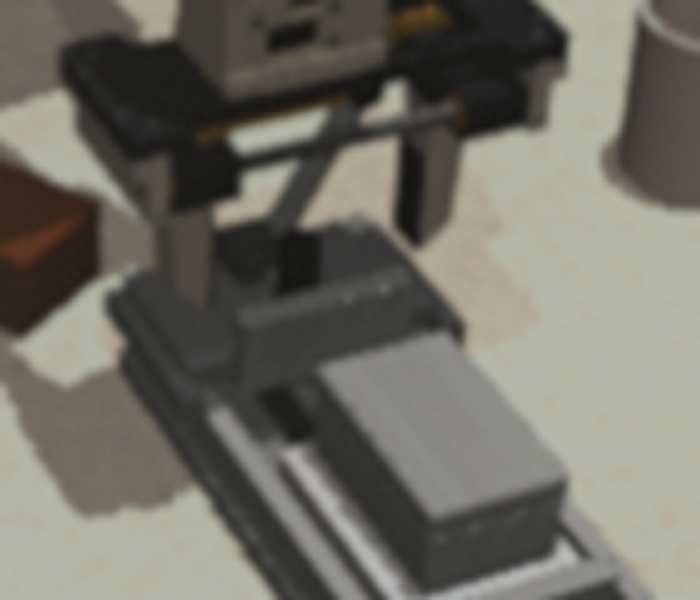

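View pics/d8.png

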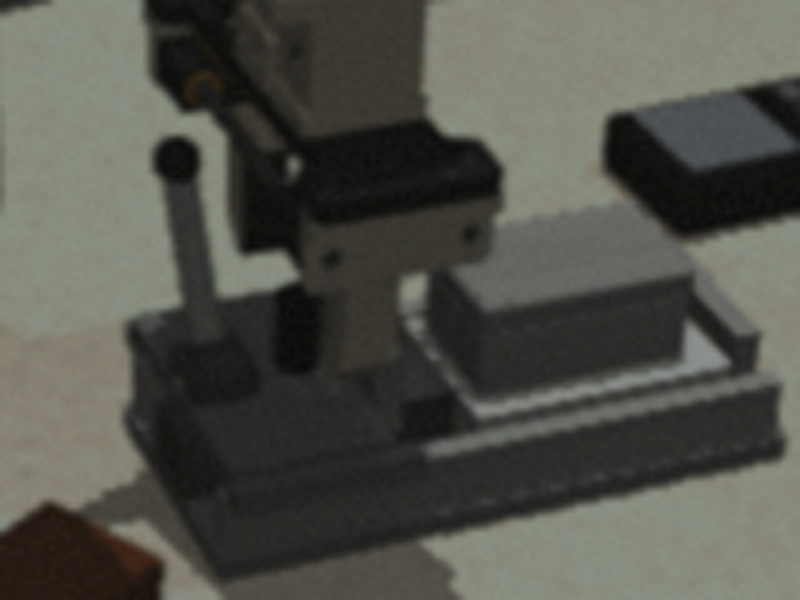

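>>> move_arm(increments=[[0.004,0,0,0],[0.004,0,0,0],[0.004,0,0,0],[0.004,0,0,0],[0.004,0,0,0]], gripper=1, squeeze=25)

```text
time: 17.4
tool_pos: [0.5205, 0.1112, 0.0783]
tool_rot: [1.096, 1.571, 0.975]
contact_force: [-0.5, 0.7, 0.2]
opening: 0.0466
```

>>> move_arm(increments=[[0,0,0,0],[0,0,0,0],[0,0,0,0],[0,0,0,0]])

```text
time: 17.9
tool_pos: [0.5205, 0.111, 0.0782]
tool_rot: [-1.875, 1.571, -1.995]
contact_force: [0.1, -1.5, 0.5]
opening: 0.017
```

```bash
python3 - <<'E'
from h import *
print(toJ(robot.observe()['tool_pos']))
goto(J(-116,-1.5,79),JAW)
E
```

```text
[-116.95108095   -1.85335935   78.21846965]
t 17.9 pos [0.5205 0.111  0.0782] jaw 1.45 z axis [ 0.993 -0.12  -0.   ] x axis [-0. -0. -1.] q6 -1.38 F [ 0.1 -1.5  0.5] open 0.017
INC [-0.002   0.0009  0.0024] twist 0.0002 dist 0.001
```

>>> move_arm(increments=[[0,0,0.02,0],[0,0,0.04,0],[0,0,0.06,0],[0,0,0.075,0],[0,0,0.085,0]])

```text
time: 18.52
tool_pos: [0.5548, 0.1069, 0.0782]
tool_rot: [-0.251, 1.571, -0.372]
contact_force: [-3.3, -2.4, 3.3]
opening: 0.0169
```

```bash
python3 - <<'E'
from h import *
print(toJ(robot.observe()['tool_pos']))
goto(J(-63,-1.5,79),JAW)
E
```

```text
[-82.4295293   -1.75980765  78.20198774]
t 18.52 pos [0.5548 0.1069 0.0782] jaw 1.45 z axis [ 0.993 -0.121  0.   ] x axis [ 0. -0. -1.] q6 -1.4 F [-3.3 -2.4  3.3] open 0.0169
INC [-0.002   0.0006  0.0486] twist 0.0001 dist 0.019
```

>>> move_arm(increments=[[0,0,0.01,0],[0,0,0.02,0],[0,0,0.03,0],[0,0,0.038,0],[0,0,0.043,0]])

```text
time: 19.15
tool_pos: [0.5709, 0.105, 0.0782]
tool_rot: [-3.001, 1.569, -3.122]
contact_force: [-5.1, -1.5, 4.4]
opening: 0.0169
```

```bash
python3 - <<'E'
from h import *
print(toJ(robot.observe()['tool_pos']))
goto(J(-63,-1.5,79),JAW)
im=robot.read_camera('scene');crop(im[:,:,::-1],300,190,140,120,5,'pics/s9.png')
E
```

```text
[-66.2128649   -1.70077341  78.17780254]
t 19.15 pos [0.5709 0.105  0.0782] jaw 1.45 z axis [ 0.993 -0.12  -0.001] x axis [-0.001 -0.    -1.   ] q6 -1.4 F [-5.1 -1.5  4.4] open 0.0169
INC [-0.0021  0.0005  0.008 ] twist 0.0003 dist 0.003
```

View pics/s9.png

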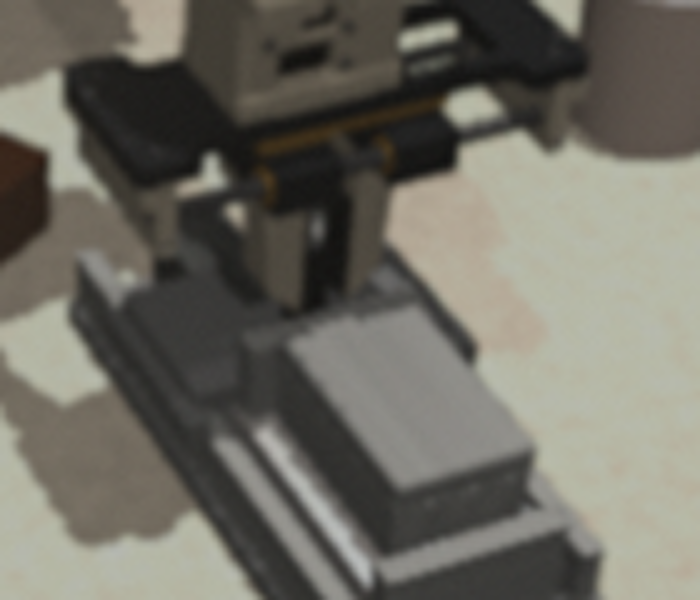

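Nearly at the stop. I'll press on in small steps.

>>> move_arm(increments=[[0,0,0.004,0],[0,0,0.008,0],[0,0,0.008,0]])

```text
time: 19.58
tool_pos: [0.5742, 0.1046, 0.0782]
tool_rot: [-2.953, 1.57, -3.074]
contact_force: [-4.4, -1.6, 3.4]
opening: 0.0164
```

>>> move_arm(increments=[[0,0,0.003,0],[0,0,0.005,0],[0,0,0.005,0]])

```text
time: 19.95
tool_pos: [0.5742, 0.1046, 0.0782]
tool_rot: [-3.039, 1.566, 3.123]
contact_force: [-11.2, -1.8, 7.5]
opening: 0.017
```

```bash
python3 - <<'E'
from h import *
print(toJ(robot.observe()['tool_pos']))
goto(J(-63,-1.5,79),JAW)
E
```

```text
[-62.82349012  -1.71799792  78.15515237]
t 19.95 pos [0.5742 0.1046 0.0782] jaw 1.45 z axis [ 0.993 -0.12  -0.005] x axis [-0.005  0.    -1.   ] q6 -1.4 F [-11.2  -1.8   7.5] open 0.017
INC [-0.0021  0.0005 -0.0005] twist 0.0004 dist 0.001
```

>>> move_arm(increments=[[0,0,0,0],[0,0,0,0],[0,0,0,0],[0,0,0,0],[0,0,0,0]], gripper=0.45)

```text
time: 20.58
tool_pos: [0.5766, 0.1044, 0.0782]
tool_rot: [0.795, 1.571, 0.674]
contact_force: [0.2, 0.2, 0.1]
opening: 0.0503
```

```bash
python3 - <<'E'
from h import *
print(toJ(robot.observe()['tool_pos']))
s=cv2.imread('pics/scene0.png')
print('mug',toJ(onplane(cam('scene'),[(432,180)],.09)[0]),toJ(onplane(cam('side'),[(243,178)],.09)[0]))
goto(J(-103,90,105),JAW)
E
```

```text
[-60.45226865  -1.57806105  78.18427746]
mug [-217.0477406   263.27671455   90.        ] [-205.13326623  250.44424787   90.        ]
t 20.57 pos [0.5766 0.1044 0.0782] jaw 1.45 z axis [ 0.993 -0.121  0.   ] x axis [ 0.  0. -1.] q6 -1.4 F [0.2 0.2 0.1] open 0.0503
INC [-0.067   0.229  -0.1063] twist 0.0002 dist 0.104
```

>>> move_arm(increments=[[-0.08,0,0,0],[-0.2,0,0,0],[-0.25,0.1,-0.05,0],[-0.25,0.229,-0.106,0],[-0.25,0.229,-0.106,0]], gripper=1)

```text
time: 21.2
tool_pos: [0.5442, 0.2037, 0.1786]
tool_rot: [1.315, 1.57, 1.199]
contact_force: [-0.0, -1.0, 0.5]
opening: 0.005
```

>>> move_arm(increments=[[0,0,0,0],[0,0,0,0]])

```text
time: 21.45
tool_pos: [0.5458, 0.1993, 0.178]
tool_rot: [-2.31, 1.57, -2.432]
contact_force: [0.2, 0.4, 0.5]
opening: 0.0007
```

```bash
python3 - <<'E'
from h import *
print(toJ(robot.observe()['tool_pos']))
goto(J(-103,90,105),JAW)
E
```

```text
[-102.43757352   88.85320478  177.96522633]
t 21.45 pos [0.5458 0.1993 0.178 ] jaw 1.449 z axis [ 0.993 -0.122 -0.   ] x axis [-0. -0. -1.] q6 -1.23 F [0.2 0.4 0.5] open 0.0007
INC [ 0.1824  0.0029 -0.0014] twist -0.0012 dist 0.073
```

>>> move_arm(increments=[[0.09,0,-0.001,0],[0.16,0,-0.001,0],[0.182,0,-0.001,0],[0.182,0,-0.001,0]])

```text
time: 21.95
tool_pos: [0.5454, 0.1998, 0.1054]
tool_rot: [-2.867, 1.57, -2.989]
contact_force: [0.2, 0.3, 0.5]
opening: 0.0008
```

>>> move_arm(increments=[[0,-0.045,0,0],[0,-0.09,0,0],[0,-0.135,0,0],[0,-0.17,0,0],[0,-0.2,0,0]])

```text
time: 22.58
tool_pos: [0.5352, 0.1197, 0.1055]
tool_rot: [-1.779, 1.571, -1.901]
contact_force: [0.0, 0.2, -0.7]
opening: 0.0005
```

```bash
python3 - <<'E'
from h import *
print(toJ(robot.observe()['tool_pos']))
goto(J(-103,-10,105),JAW)
E
```

```text
[-103.35433675    8.6085027   105.49896406]
t 22.57 pos [0.5352 0.1197 0.1055] jaw 1.449 z axis [ 0.993 -0.121 -0.   ] x axis [-0. -0. -1.] q6 -1.37 F [ 0.   0.2 -0.7] open 0.0005
INC [ 0.0013 -0.0465  0.0009] twist -0.0005 dist 0.019
```

>>> move_arm(increments=[[0,-0.015,0,0],[0,-0.03,0,0],[0,-0.042,0,0],[0,-0.05,0,0],[0,-0.054,0,0]])

```text
time: 23.2
tool_pos: [0.5328, 0.0996, 0.1054]
tool_rot: [1.595, 1.571, 1.474]
contact_force: [0.0, 0.8, -0.5]
opening: 0.0005
```

```bash
python3 - <<'E'
from h import *
print(toJ(robot.observe()['tool_pos']))
goto(J(-103,-10,105),JAW)
im=robot.read_camera('scene');crop(im[:,:,::-1],300,190,140,120,5,'pics/s10.png')
c=cam('scene')
for a in (-16,-20,-25,-30):
    r=np.radians(a);p=proj(c,[J(-103,88*np.sin(r),56+88*np.cos(r))])[0];print(a,((p+.4-[300,190])*5).round())
E
```

```text
[-103.35264026  -11.66516865  105.43147252]
t 23.2 pos [0.5328 0.0996 0.1054] jaw 1.45 z axis [ 0.993 -0.12  -0.   ] x axis [ 0.  0. -1.] q6 -1.41 F [ 0.   0.8 -0.5] open 0.0005
INC [0.0011 0.0042 0.0009] twist 0.0003 dist 0.002
-16 [226. 129.]
-20 [212. 136.]
-25 [195. 146.]
-30 [179. 158.]
```

View pics/s10.png

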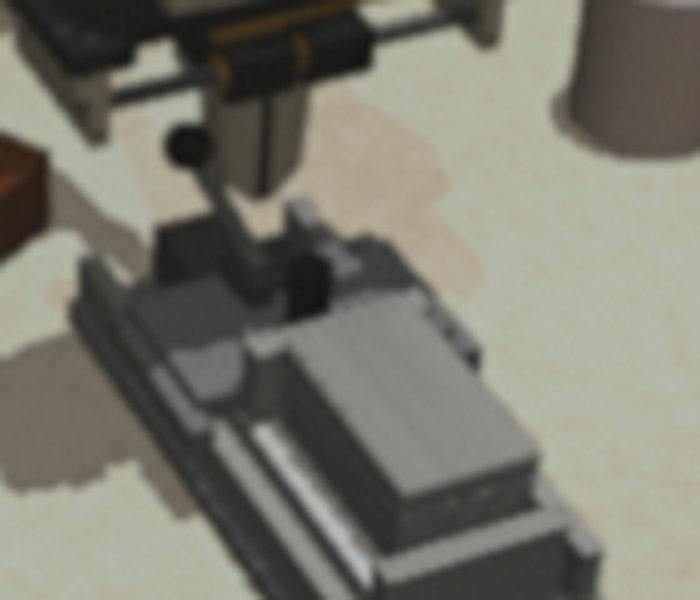

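>>> move_arm(increments=[[0,-0.01,0,0],[0,-0.015,0,0],[0,-0.02,0,0]])

```text
time: 23.62
tool_pos: [0.5322, 0.0938, 0.1055]
tool_rot: [1.438, 1.566, 1.316]
contact_force: [1.7, 15.5, -1.9]
opening: 0.0002
```

```bash
python3 - <<'E'
from h import *
print(toJ(robot.observe()['tool_pos']))
goto(J(-20,60,240),JAW)
im=robot.read_camera('scene');crop(im[:,:,::-1],300,190,140,120,5,'pics/s11.png')
E
```

```text
[-103.29529781  -17.4568196   105.45217927]
t 23.62 pos [0.5322 0.0938 0.1055] jaw 1.449 z axis [ 0.993 -0.121  0.001] x axis [ 0.001  0.004 -1.   ] q6 -1.42 F [ 1.7 15.5 -1.9] open 0.0002
INC [-0.3354  0.1953  0.2083] twist -0.0006 dist 0.176
```

View pics/s11.png

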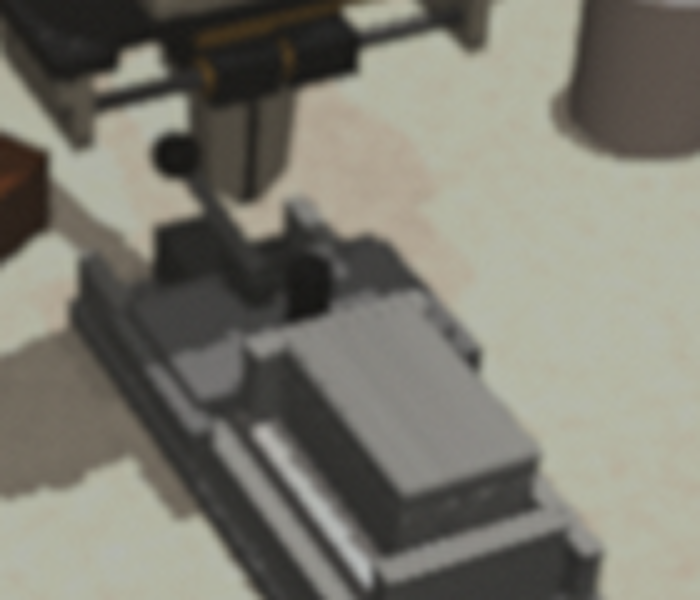

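Lever is at its end stop (15 N, ball at about (175,155), the −30° spot). Back off, lift, and check from above.

>>> move_arm(increments=[[0,0.06,0,0],[-0.1,0.08,0,0],[-0.25,0.08,0.1,0],[-0.35,0.05,0.25,0],[-0.35,0.05,0.33,0]])

```text
time: 24.3
tool_pos: [0.6675, 0.0948, 0.2494]
tool_rot: [0.063, 1.565, -0.058]
contact_force: [-0.2, 0.9, -1.0]
opening: 0.0004
```

>>> move_arm(increments=[[0,0,0.03,0],[0,0,0.03,0],[0,0,0.03,0]])

```text
time: 24.68
tool_pos: [0.6765, 0.0942, 0.2452]
tool_rot: [-2.944, 1.57, -3.065]
contact_force: [0.1, -0.5, -0.4]
opening: 0.0003
```

```bash
python3 - <<'E'
from h import *
goto(J(-20,60,240),JAW)
im=robot.read_camera('wrist');cv2.imwrite('pics/w12.png',im[:,:,::-1])
im=robot.read_camera('scene');cv2.imwrite('pics/s12.png',im[:,:,::-1])
E
```

```text
t 24.68 pos [0.6765 0.0942 0.2452] jaw 1.45 z axis [ 0.993 -0.12  -0.001] x axis [-0.001 -0.    -1.   ] q6 -1.42 F [ 0.1 -0.5 -0.4] open 0.0003
INC [ 0.013   0.1493 -0.1497] twist 0.0003 dist 0.085
```

View pics/w12.png

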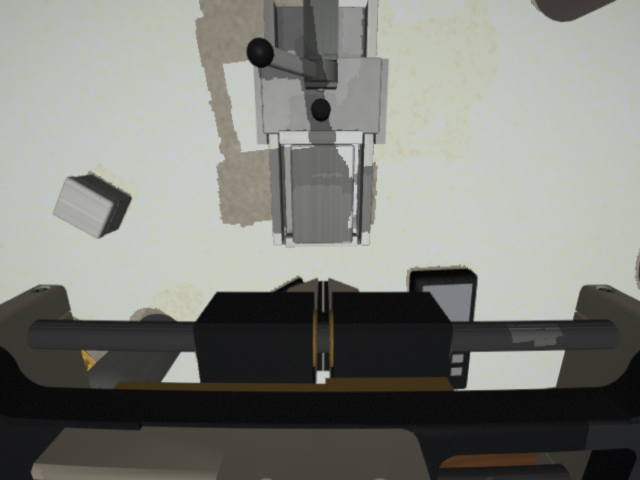

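View pics/s12.png

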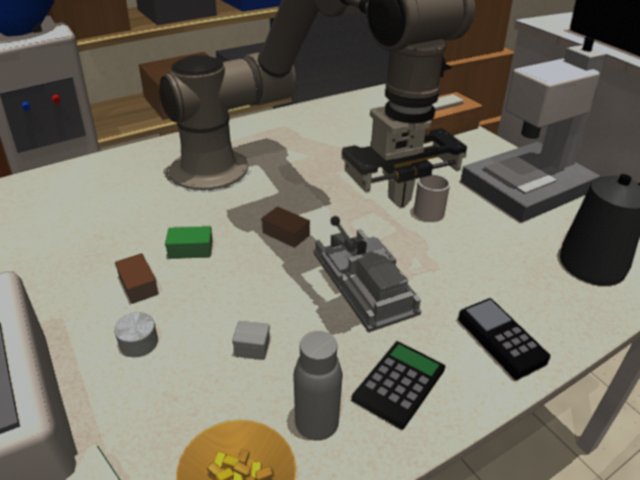

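```bash
python3 - <<'E'
from h import *
np.set_printoptions(precision=1,suppress=True)
s=cv2.imread('pics/w12.png');crop(s,240,20,160,150,4,'pics/w12a.png');crop(s,255,125,130,125,6,'pics/w12b.png')
E
```

```text
(no output)
```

View pics/w12b.png

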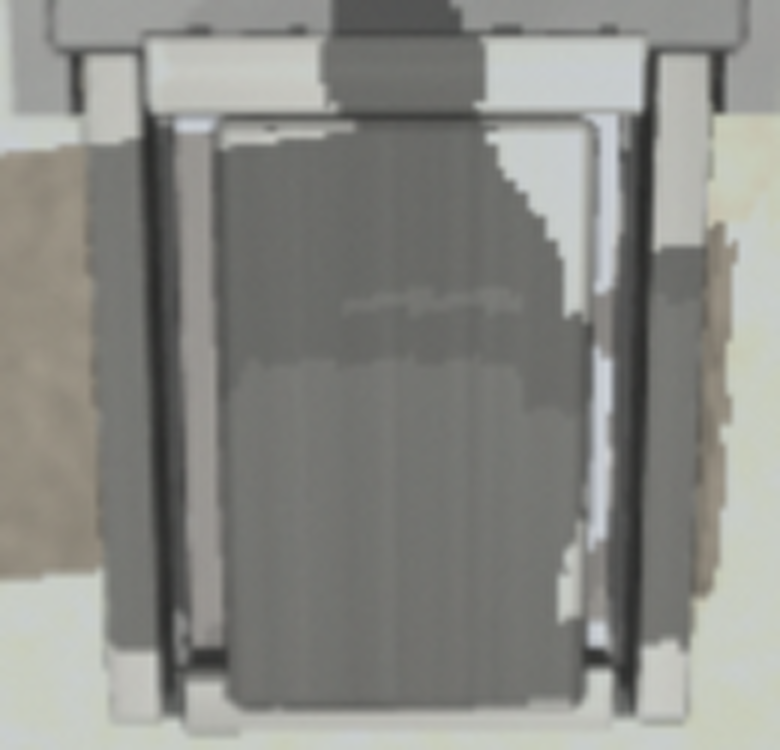

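```bash
python3 - <<'E'
from h import *
np.set_printoptions(precision=1,suppress=True)
st=robot.observe();c=cam('wrist',st)
B=lambda p:[np.array(p)/6-.417+[255,125]]
q=[toJ(onplane(c,B(p),.084)[0]) for p in((216,120),(600,118),(587,706),(233,708))];print('tin',q,np.mean(q,0))
d=(q[2]+q[3]-q[0]-q[1]);print('yaw',np.arctan2(d[1],d[0]))
print('stop outer',[toJ(onplane(c,B(p),.054)[0]) for p in((185,732),(612,728))])
print('face',[toJ(onplane(c,B(p),.078)[0]) for p in((147,114),(645,110))])
print('ball',toJ(onplane(c,[(260,52)],.132)[0]),'exp -103,-44')
E
```

```text
tin [array([-36.3, -28.8,  84. ]), array([-36.6,  30. ,  84. ]), array([57.3, 30.3, 84. ]), array([ 57.6, -28.4,  84. ])] [10.5  0.8 84. ]
yaw 0.0034439080496861383
stop outer [array([ 71., -40.,  54.]), array([70.2, 37.7, 54. ])]
face [array([-37.2, -40.1,  78. ]), array([-37.8,  37.6,  78. ])]
ball [-102.4  -45.3  132. ] exp -103,-44
```

```bash
python3 - <<'E'
from h import *
print(robot.hand_in())
E
```

```text
the job is handed in; nothing more can be done
None
```

I carried out the whole sequence and handed the job in at about 25 s of robot time; no verdict comes back. I flipped the cam lever to free and pushed the fence back until it hit its end, measured at about 0.104 m. Then I set the bare-metal long tin on the platform, pushed the fence up by its post until the tin met the stop, and flipped the lever back to locked.

**Last checks, from the wrist camera:**
- **Tin:** centre at jig x of about 10.5 mm, y about 1–2 mm off the centre line, and yaw about 0.003 rad.
- **Fence:** face at about -37.5 mm, which is a joint value of about 0.051 m and against the tin.
- **Lever:** ball at (-102, -45) mm, where it should be when locked. The lever pressed on its end stop with about 15 N.
- **Surroundings:** arm raised clear and touching nothing. The mug and the other tins look unmoved, judged by eye only.

**Disagreements:** the first scene and side views put the jig up to 12 mm apart, so I used the closer wrist views, which agreed with the given sizes. The jig's centre line also measured 1–1.5 mm to the right of the one I used. That is well inside the 8.5 mm allowed.

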